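# Slide the condensate tray onto the support plate under the furnace outlet

### The arm

A 6-joint arm with a two-finger parallel gripper is mounted at the origin on the work surface. World frame = base frame: x ahead of the robot, y to its left, z up, the work surface at z = 0. Lengths are in m, angles in rad, forces in N, time in s.
With the tool pointing down it reaches from about 0.375 to 0.9 m from the base axis. Payload 3.1 kg.
Tool frame: the origin (TCP) lies at the centre of the arm's flange, where the gripper is bolted on; the fingertips stand robot.tip_extent ahead of it and the grasp point (between the pads) lies 164 mm ahead of it (robot.tip_extent is the distance from the TCP to the fingertips, in m); z points along the fingers, y is the line along which they close (so a half turn about z gives the same grasp; the last joint's range is limited). The gripper opens to 87 mm and grips with 3 to 60 N. Pads are 19 mm wide; open, the fingers measure 117 mm over their backs; the gripper's body (75 mm by 190 mm) begins 51 mm behind the grasp point.
Start: joints at [-1.3, 0.527, 1.433, -0, 1.181, -0.178], TCP at [0.272, -0.563, 0.405] pointing down, gripper open.
Joint ranges: [-3.08, 3.08], [-0.75, 2.2], [0.22, 2.44], [-1.43, 4.57], [0, 2.65], [-2.85, 2.85]. Speed limits (rad/s): [2.79, 2.79, 3.14, 3.14, 3.14, 3.14].

### API

Orientations are given as a unit quaternion [x, y, z, w].
In Python, from rig import get_obs, camera, hand_in, cut_out, robot gives the robot as it stands.
- The arm moves only by the tool step_arm, never from a script. Its argument "rows" is a list of rows, each a list of 6 numbers: the shift along the world's x, y, z in m, then the turn, a rotation vector about the world's x, y, z in degrees. A call has 1 to 12 rows; each row shifts and turns the commanded pose from where the row before left it; what a row does not reach is not made up. A row lasts 1/8 s, in which the tool goes at most 62.5 mm and 10.7 degrees, less where a joint would pass 70% of its speed; a pose out of reach is approached as far as the arm can. A call is refused whole if a number of a shift passes 0.0625 or a number of a turn 10.7, either way. A call with a gripper value outside its range is refused whole. "jaw" is the finger opening in m, from 0 to 0.087, set as the call begins (left out, the last holds). The fingers move at their own pace and stop on an object; "squeeze" is the grip in N (left out, the last holds). Time passes only in rows, so rows that do not move let the fingers close. It gives the time, the measured TCP pose, the force, the opening and the grip force at its end, in the units of the state.
- get_obs(): the state, without advancing time (a new reading comes with each control period).
- camera(name): name is "scene" or "top"; returns a dict with "pixels" (480x640x3 uint8, blue, green, red), "depth" (480x640 float32, m along the optical axis (not along the pixel's ray), 0 where there is no reading), "fov_y" (degrees; the focal length in pixels is half the picture's height over the tangent of half this angle, whatever the lens; pixels are square), "cx", "cy" (the principal point, pixels), "k1" (the pictures are not rectified: a ray, as slopes to the right and down, at radius r is drawn at 1 + k1 r^2 times it, then the intrinsics apply), "extrinsics" (4x4, takes a point from camera to world coordinates). Camera axes: x right, y up, looking along -z (the intrinsics and any distortion apply to the point x, -y, -z); pixel columns grow to the right and rows downward; lengths in m; the calibration is good to about 2 mm. A picture is of the moment at which its call begins.
- hand_in(): hands the job in; it is judged then, once.
Trained networks look in the newest picture that a camera, given by its name, has taken for a name from the list of things; names that differ only in an ending like _2 or _b are one class to them, and where a whole thing is asked for, a point or a joint stands for the part that bears it (a point fixed in the world has none). Each returns a list of dicts, best first, with "confidence" (0 to 1); they miss things now and then, are a little off and sometimes report something else, mostly with a low value. They report only what shows in the picture. A call takes as long as a camera call.
- cut_out(label, camera): "region" (480x640 bool, what is visible of it) and "extent" ([centre column, centre row, width, height] in pixels, round what is visible of it).
The state is a dict: "time": time; "q": joint angles; "joint_velocities": joint speeds; "joint_torque": joint torques, N m; "position": TCP position; "tool_rot": TCP orientation; "ft_force": force on the tool from outside, world axes, zero at the start; "moment": the same for the moment, N m; "grip_width": finger opening in m; "grip_force": force on a finger pad.
Only numpy, scipy, OpenCV 4.12 (cv2) and the standard library are available. Lean on these libraries where they do the work, as an engineer would, in place of code of your own. Each camera call takes 0.05 s, during which the arm holds its last target. There are 200 camera calls.

### The job

Before the run, put the empty steel condensate tray on the small support plate below the tube furnace's outlet. There is no room to lower it straight in past the outlet tube, so set it down gently, not dropping it, on the front of the plate with its near end clearly overhanging, then slide it back along the plate until it sits centred and square with no edge overhanging, and let go. Keep the pressure light, for the plate's post is only friction-clamped, do not knock the quartz tube, and leave the bottle, boat and wrench where they are.

Things in the scene. Friction and masses are not known exactly. Their poses are not given: they have to be found in the camera images.
- tray: open-topped rectangular stainless tray, 92 mm long (its x) by 56 mm wide (its y) by 42 mm high, walls and floor 3 mm, empty, 0.22 to 0.45 kg; the same either way round. Starts upright on the bench. Origin: centre of its underside, z up
- stand: fixed support: base 110 x 90 x 12 mm, post holder, and on its post a level plate 110 (x) x 74 (y) x 6 mm, topped by a thin dark silicone pad, directly above the base. The plate's height is NOT reported and differs each time: its top is 75 to 95 mm above the bench; feel for it. Origin: on the bench below the plate's centre; x points from the plate's front edge (robot side) to its back, z up
- furnace: fixed tube furnace: drum 190 mm across along its y. A 10 mm quartz tube runs to +y at 178 mm height and bends down to a tip 150 mm above the bench. Origin: on the bench below the tip; fitting 42 mm thick from y -112 to -160 mm, drum from y -240 mm, 300 mm tall in all. The tip is over the back half of the plate, 22 to 32 mm behind its centre, within 11 mm of its middle line
- bottle: bystander: brown glass bottle, 60 mm across, 120 mm tall, standing. Origin: centre of its underside
- boat: bystander: white porcelain combustion boat, 84 x 20 x 12 mm, with a small tab at one end. Origin: centre of its underside
- wrench: bystander: steel wrench 160 mm long lying along its x. Origin: at its middle, underside

How it is judged:
On the way, in this order (a step that is already met when the one before it is completed fails the run):
1. the tray is set down on the front of the plate, its near end overhanging the front edge by over 10 mm (contact force between tray and stand above 0.8 N and x of tray in the frame of stand between -0.08 and -0.019 m and y of tray in the frame of stand between -0.02 and 0.02 m), for 0.2 s.
2. the tray is slid back along the plate in contact with it (contact force between tray and stand above 0.3 N and x of tray in the frame of stand between -0.016 and -0.006 m), for 0.04 s.
At the end, for the whole second after the job is handed in: the tray rests upright and still on the plate, centred within 5 mm along and across, square to it within 0.07 rad (4 degrees), so that no edge overhangs (x of tray in the frame of stand between -0.005 and 0.005 m and y of tray in the frame of stand between -0.005 and 0.005 m and angle between the x axis of tray and the x axis of stand, either way round below 0.07 rad and angle between tray's own z axis and vertical below 0.04 rad and height (world z) of tray above 0.07 m and contact force between tray and stand above 0.8 N and linear speed of tray below 0.01 m/s); the robot touches nothing.
It fails at once if the support is pressed or knocked with over 25 N (contact force between anything else and stand above 25 N).
It fails at once if the tray is dropped or flung: it moves faster than 0.12 m/s with no finger on it (linear speed of tray above 0.12 m/s and contact force between the fingers and tray below 0.05 N).
It fails at once if the furnace or its quartz tube is knocked with over 3 N (contact force between anything else and furnace above 3 N).
It fails at once if the bottle, boat or wrench is disturbed by over 15 mm (distance of any of bottle, boat, wrench from where it was at the start of the episode above 0.015 m).
It also fails if it takes over 51 s, if anything falls off the work surface, if the arm or the gripper's body presses on something with over 40 N, if the wrist force passes 120 N, or if a joint passes its speed limit or range.

## Working session

There is one attempt and no reset: what is moved stays moved. The work goes in short steps, Python scripts to look and compute and a tool call to move; the robot and the scene stay as the last step left them, time stands still between calls to the robot, and variables do not carry over. Pictures are saved under pics/ and viewed, at most 10 in all, crops included, and the job is handed in when it is done.

Besides the shell and the picture viewer there is one more tool, called as name(argument=value, ...), one argument or row to a line, values as JSON. step_arm: Moves the arm, as the interface text tells. Its arguments: {"type":"object","properties":{"rows":{"type":"array"},"jaw":{"type":"number"},"squeeze":{"type":"number"}},"required":["rows"]}

```bash
mkdir -p pics; cat > h.py <<'E'
import numpy as np, cv2
from rig import get_obs, camera, hand_in, cut_out, robot
def cloud(c):
    f=240/np.tan(np.radians(c["fov_y"])/2)
    u,v=np.meshgrid(np.arange(640),np.arange(480))
    K=np.array([[f,0,c["cx"]],[0,f,c["cy"]],[0,0,1]])
    p=np.stack([u,v],-1).reshape(-1,1,2).astype(np.float64)
    n=cv2.undistortPoints(p,K,np.array([c["k1"],0,0,0,0.])).reshape(480,640,2)
    d=c["depth"]
    P=np.stack([n[...,0]*d,-n[...,1]*d,-d,np.ones_like(d)],-1)
    return (P@np.asarray(c["extrinsics"]).T)[...,:3], d>0
E
python3 - <<'E'
from h import *
print({k:np.round(v,3) for k,v in get_obs().items()}); print(robot.tip_extent)
for n in ("scene","top"):
    c=camera(n); cv2.imwrite(f"pics/{n}0.png",c["pixels"]); P,ok=cloud(c)
    np.savez(f"{n}0.npz",P=P,ok=ok)
    for l in ("tray","stand","furnace","bottle","boat","wrench"):
        for r in cut_out(l,n)[:2]:
            m=r["region"]&ok; q=P[m]
            if len(q)<10: continue
            print(n,l,round(r["confidence"],2),np.round(r["extent"]),len(q),np.round(np.percentile(q,[2,50,98],axis=0),3).tolist())
            z=q[:,2]; zt=np.percentile(z,95)
            t=q[(z>zt-.008)][:, :2].astype(np.float32)
            print("   topz",round(zt,3),cv2.minAreaRect(t))
E
```

```text
{'time': np.float64(0.0), 'q': array([-1.299,  0.528,  1.434, -0.   ,  1.181, -0.178]), 'joint_velocities': array([-0.   ,  0.001,  0.001, -0.   ,  0.001, -0.   ]), 'joint_torque': array([ -0.   , -44.005, -17.659,   0.063,   0.058,  -0.   ]), 'position': array([ 0.272, -0.562,  0.404]), 'tool_rot': array([ 0.975,  0.223, -0.   , -0.001]), 'ft_force': array([-0.502, -0.108, -0.25 ]), 'moment': array([-0.021,  0.027, -0.003]), 'grip_force': np.float64(0.0), 'grip_width': np.float64(0.087)}
0.1822
scene tray 0.59 [403. 213.  38.  49.] 1210 [[0.468, 0.197, 0.001], [0.501, 0.233, 0.019], [0.566, 0.266, 0.043]]
   topz 0.042 ((0.5167831778526306, 0.23250669240951538), (0.05585236847400665, 0.09526379406452179), 75.50732421875)
scene stand 0.85 [210. 230.  72.  75.] 3493 [[0.543, -0.193, 0.005], [0.606, -0.141, 0.037], [0.653, -0.096, 0.087]]
   topz 0.087 ((0.5917661190032959, -0.14489397406578064), (0.07665282487869263, 0.11328437924385071), 71.66913604736328)
scene stand 0.34 [191. 189.  12.  22.] 143 [[0.375, -0.234, 0.0], [0.416, -0.221, 0.005], [0.625, -0.153, 0.159]]
   topz 0.013 (
[... 2002 characters left out ...]
 bottle 0.86 [202. 159.  36.  37.] 1019 [[0.713, 0.251, 0.009], [0.733, 0.271, 0.083], [0.767, 0.304, 0.122]]
   topz 0.121 ((0.7429879903793335, 0.28059300780296326), (0.028900228440761566, 0.025971584022045135), 45.789039611816406)
top boat 0.94 [452. 335.  13.  50.] 440 [[0.355, -0.235, 0.0], [0.395, -0.221, 0.005], [0.439, -0.206, 0.015]]
   topz 0.014 ((0.39926382899284363, -0.21889221668243408), (0.09381354600191116, 0.020518379285931587), 13.171310424804688)
top wrench 0.93 [315. 144.  80.  35.] 734 [[0.761, -0.012, 0.001], [0.789, 0.072, 0.007], [0.82, 0.136, 0.011]]
   topz 0.011 ((0.788608968257904, 0.0617092102766037), (0.15881460905075073, 0.038563359528779984), 76.0723876953125)
```

View pics/scene0.png

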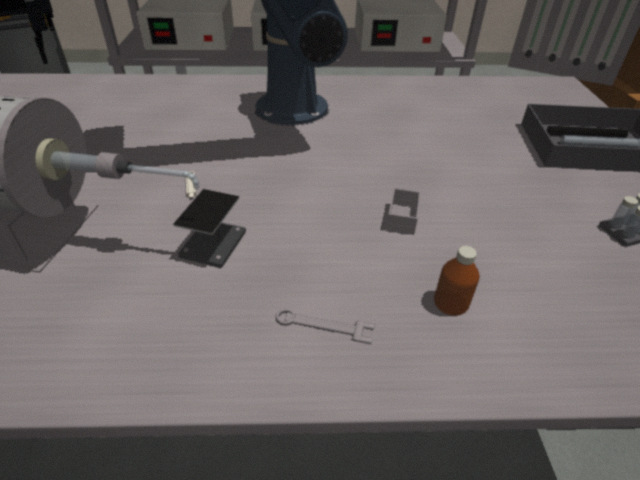

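View pics/top0.png

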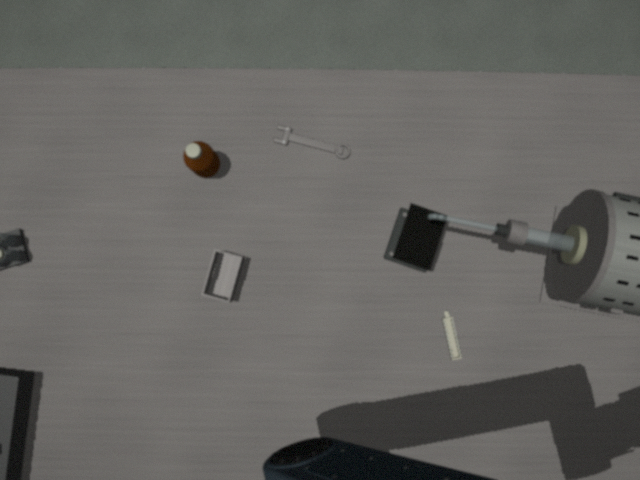

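The scene and top views agree. The tray is at top-view pixel (224,276), the plate is at (419,238) with the tube tip over its back at about (432,217), and the boat lies to its near side at (452,335). Next I measure the tube relative to the stand and work out the targets.

```bash
cat >> h.py <<'E'
from scipy.spatial.transform import Rotation as R
def fr(yaw): 
    c,s=np.cos(yaw),np.sin(yaw); return np.array([[c,-s],[s,c]])
def tcp_goal(cxy,yaw,bottom,gx=-.025,gz=.028,tilt=15):
    # TCP pose gripping the tray (centre cxy, yaw) at tray x=gx, gz above its underside
    Rt=R.from_euler('z',yaw)*R.from_euler('y',-np.radians(tilt))*R.from_euler('x',np.pi)
    g=np.r_[np.array(cxy)+fr(yaw)@[gx,0],bottom+gz]
    return g-Rt.apply([0,0,.164]),Rt
def delta(p,Rt):
    o=get_obs(); d=(Rt*R.from_quat(o["tool_rot"]).inv()).as_rotvec(degrees=True)
    return np.round((p-o["position"])*1000,1),np.round(d,2)
SC,SY=np.array([.5908,-.1445]),np.radians(-18.5)
E
python3 - <<'E'
from h import *
for n in ("scene0","top0"):
    d=np.load(n+".npz"); P=d["P"][d["ok"]]
    q=P.copy(); q[:,:2]=(P[:,:2]-SC)@fr(SY)
    m=(q[:,2]>.135)&(q[:,2]<.21)&(abs(q[:,0])<.09)&(q[:,1]<.04)&(q[:,1]>-.2)
    t=q[m]
    for a in np.arange(-.2,.04,.02):
        s=t[(t[:,1]>=a)&(t[:,1]<a+.02)]
        if len(s)>3: print(n,round(a,2),len(s),np.round(np.percentile(s[:,0],[3,50,97])*1000),np.round(np.percentile(s[:,2],[3,97])*1000))
p,Rt=tcp_goal((.5155,.2335),np.radians(-15),0)
print("pick",p,*delta(p,Rt))
p2,R2=tcp_goal(SC+fr(SY)@[-.042,0],SY,.095)
print("set z95",p2,(R2*Rt.inv()).as_rotvec(degrees=True),p2-p)
E
```

```text
scene0 -0.2 193 [52. 66. 70.] [170. 193.]
scene0 -0.18 193 [49. 64. 68.] [171. 193.]
scene0 -0.16 179 [45. 63. 70.] [168. 199.]
scene0 -0.14 432 [34. 59. 69.] [164. 199.]
scene0 -0.12 186 [40. 51. 64.] [170. 188.]
scene0 -0.1 70 [40. 45. 48.] [176. 184.]
scene0 -0.08 73 [38. 43. 46.] [176. 184.]
scene0 -0.06 75 [35. 40. 43.] [175. 184.]
scene0 -0.04 71 [32. 38. 40.] [175. 184.]
scene0 -0.02 78 [30. 35. 39.] [175. 184.]
scene0 -0.0 97 [28. 33. 36.] [154. 178.]
top0 -0.2 193 [39. 51. 65.] [181. 194.]
top0 -0.18 192 [36. 48. 63.] [180. 194.]
top0 -0.16 227 [27. 44. 64.] [182. 200.]
top0 -0.14 348 [25. 43. 63.] [172. 201.]
top0 -0.12 140 [33. 41. 52.] [178. 190.]
top0 -0.1 68 [35. 39. 44.] [178. 185.]
top0 -0.08 68 [32. 37. 42.] [179. 185.]
top0 -0.06 71 [30. 34. 40.] [178. 185.]
top0 -0.04 69 [27. 32. 37.] [179. 185.]
top0 -0.02 71 [25. 29. 34.] [177. 186.]
top0 -0.0 49 [23. 27. 31.] [158. 180.]
pick [0.45035185 0.25095639 0.18641184] [ 178.6  813.8 -218.4] [  1.44 -15.25 -40.54]
set z95 [ 0.48700946 -0.10977217  0.28141184] [ 0.00000000e+00  3.08164146e-15 -3.50000000e+00] [ 0.03665761 -0.36072856  0.095     ]
```

step_arm(
  rows=[
    [0.012,0.051,0,0,0,0],
    [0.012,0.051,0,0,0,0],
    [0.012,0.051,0,0,0,0],
    [0.012,0.051,0,0,0,0],
    [0.012,0.051,0,0,0,-5],
    [0.012,0.051,0,0,0,-5],
    [0.012,0.051,0,0,0,-5],
    [0.012,0.051,0,0,0,-5],
    [0.012,0.051,0,0,0,-5],
    [0.012,0.051,0,0,0,-5],
    [0.012,0.051,0,0,0,-5],
    [0.012,0.051,0,0,0,-5],
  ],
  jaw=0.087,
)

```text
time: 2.2
position: [0.4161, 0.0509, 0.4052]
tool_rot: [0.992, -0.125, 0.001, 0.0]
ft_force: [0.9, -0.2, -1.2]
grip_width: 0.087
grip_force: 0.0
```

step_arm(
  rows=[
    [0.009,0.05,-0.02,0,0,0],
    [0.009,0.05,-0.02,-2,-7,0],
    [0.009,0.05,-0.02,-2,-7.5,0],
    [0.009,0.05,-0.02,0,0,0],
    [0,0,-0.02,0,0,0],
    [0,0,0,0,0,0],
    [0,0,0,0,0,0],
  ],
)

```text
time: 3.08
position: [0.452, 0.2489, 0.3053]
tool_rot: [0.984, -0.123, 0.13, 0.019]
ft_force: [-0.2, -0.1, -0.2]
grip_width: 0.0869
grip_force: 0.0
```

```bash
python3 - <<'E'
from h import *
p,Rt=tcp_goal((.5155,.2335),np.radians(-15),0)
print(*delta(p,Rt),get_obs()["q"])
E
```

```text
[  -1.6    2.1 -118.9] [ 0.3  -0.01 -0.68] [ 0.32177372  0.51723622  1.85620888 -0.27375179  0.56512718  2.35853815]
```

step_arm(
  rows=[
    [-0.0015,0.002,-0.025,0,0,-0.7],
    [0,0,-0.025,0,0,0],
    [0,0,-0.025,0,0,0],
    [0,0,-0.02,0,0,0],
    [0,0,-0.015,0,0,0],
    [0,0,-0.009,0,0,0],
    [0,0,0,0,0,0],
    [0,0,0,0,0,0],
  ],
)

```text
time: 4.08
position: [0.4507, 0.2511, 0.1865]
tool_rot: [0.983, -0.129, 0.13, 0.019]
ft_force: [0.5, -0.5, -0.1]
grip_width: 0.0869
grip_force: 0.0
```

step_arm(
  rows=[
    [0,0,0,0,0,0],
    [0,0,0,0,0,0],
    [0,0,0,0,0,0],
    [0,0,0,0,0,0],
    [0,0,0,0,0,0],
    [0,0,0,0,0,0],
  ],
  jaw=0.04,
  squeeze=45,
)

```text
time: 4.82
position: [0.4504, 0.2515, 0.1858]
tool_rot: [0.983, -0.129, 0.13, 0.019]
ft_force: [-0.4, 2.3, 0.2]
grip_width: 0.0557
grip_force: 44.9
```

Gripped at 56 mm. I lift it slowly and check how it hangs.

step_arm(
  rows=[
    [0,0,0.005,0,0,0],
    [0,0,0.015,0,0,0],
    [0,0,0.025,0,0,0],
    [0,0,0.03,0,0,0],
    [0,0,0.035,0,0,0],
    [0,0,0.02,0,0,0],
    [0,0,0,0,0,0],
    [0,0,0,0,0,0],
  ],
)

```text
time: 5.82
position: [0.4494, 0.2508, 0.3147]
tool_rot: [0.983, -0.129, 0.128, 0.021]
ft_force: [-0.7, 0.8, -4.2]
grip_width: 0.0554
grip_force: 44.9
```

```bash
python3 - <<'E'
from h import *
o=get_obs(); print(o["position"],o["ft_force"],o["grip_width"],o["moment"])
for n in ("top","scene"):
    c=camera(n); P,ok=cloud(c)
    for r in cut_out("tray",n)[:1]:
        q=P[r["region"]&ok]; 
        print(n,r["confidence"],r["extent"],np.round(np.percentile(q,[1,50,99],axis=0),3).tolist())
    if n=="scene":
        x,y=map(int,r["extent"][:2]); im=c["pixels"][max(0,y-90):y+90,max(0,x-120):x+120]
        cv2.imwrite("pics/lift.png",cv2.resize(im,None,fx=3,fy=3))
p2,R2=tcp_goal(SC+fr(SY)@[-.042,0],SY,.120)
print(*delta(p2,R2))
E
```

```text
[0.44941422 0.25077737 0.31466861] [-0.71051327  0.77261747 -4.20775409] 0.05540720725459306 [ 0.21094189  0.38924699 -0.01994085]
top 0.77 [213.9, 276.1, 43.0, 56.4] [[0.469, 0.195, -0.001], [0.528, 0.232, 0.132], [0.56, 0.259, 0.22]]
scene 0.9 [412.0, 156.7, 39.3, 51.8] [[0.465, 0.193, 0.129], [0.522, 0.231, 0.15], [0.565, 0.265, 0.171]]
[  37.1 -360.8   -8.1] [ 0.35 -0.21 -3.51]
```

View pics/lift.png

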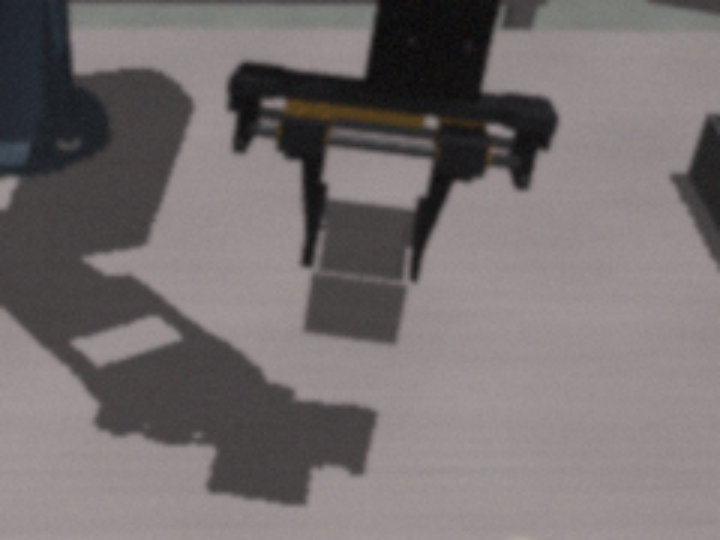

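step_arm(
  rows=[
    [0.002,-0.02,0,0,0,0],
    [0.004,-0.04,0,0,0,-0.5],
    [0.004,-0.04,0,0,0,-0.5],
    [0.005,-0.045,0,0,0,-0.5],
    [0.005,-0.045,0,0,0,-0.5],
    [0.005,-0.045,0,0,0,-0.5],
    [0.004,-0.045,0,0,0,-0.5],
    [0.004,-0.04,0,0,0,-0.5],
    [0.003,-0.03,0,0,0,0],
    [0.001,-0.011,0,0,0,0],
    [0,0,0,0,0,0],
    [0,0,0,0,0,0],
  ],
)

```text
time: 7.52
position: [0.4867, -0.1087, 0.3154]
tool_rot: [0.979, -0.158, 0.128, 0.023]
ft_force: [-0.7, 0.7, -4.6]
grip_width: 0.0555
grip_force: 44.9
```

```bash
python3 - <<'E'
from h import *
o=get_obs(); print(o["ft_force"],o["grip_width"],o["moment"])
p2,R2=tcp_goal(SC+fr(SY)@[-.042,0],SY,.100)
print(*delta(p2,R2))
for n in ("top","scene"):
    c=camera(n); P,ok=cloud(c); q=P[ok]; q[:,:2]=(q[:,:2]-SC)@fr(SY)
    m=(q[:,2]>.07)&(q[:,2]<.096)&(abs(q[:,0])<.1)&(abs(q[:,1])<.08)
    t=q[m]; print(n,len(t),np.round(np.percentile(t,[2,50,98],axis=0)*1000).tolist())
    cv2.imwrite(f"pics/pre_{n}.png",cv2.resize(c["pixels"][140:300,330:530] if n=="top" else c["pixels"][130:290,120:320],None,fx=3,fy=3))
E
```

```text
[-0.67950844  0.66806022 -4.55699239] 0.055499712474520756 [ 0.17399438  0.39916403 -0.04942592]
[  0.3  -1.1 -29. ] [ 0.25 -0.17 -0.09]
top 923 [[-27.0, -34.0, 82.0], [27.0, 16.0, 86.0], [53.0, 37.0, 89.0]]
scene 1708 [[-49.0, -36.0, 81.0], [9.0, 2.0, 86.0], [56.0, 37.0, 88.0]]
```

View pics/pre_scene.png

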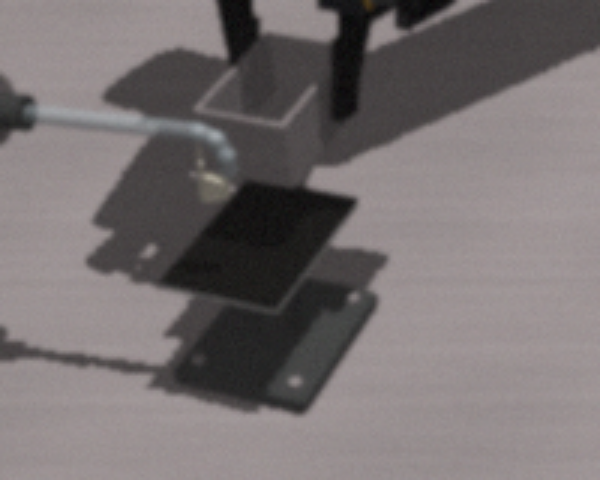

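The tray hangs level over the front of the plate. In the crop its far edge is near (285,125), clear of the tube tip at (232,165). Lowering in stages.

step_arm(
  rows=[
    [0,-0.001,-0.01,0,0,0],
    [0,0,-0.012,0,0,0],
    [0,0,-0.008,0,0,0],
    [0,0,-0.003,0,0,0],
    [0,0,-0.001,0,0,0],
    [0,0,0,0,0,0],
    [0,0,0,0,0,0],
  ],
)

```text
time: 8.5
position: [0.4874, -0.1109, 0.282]
tool_rot: [0.979, -0.159, 0.129, 0.024]
ft_force: [0.4, -0.4, -3.4]
grip_width: 0.0558
grip_force: 44.9
```

step_arm(
  rows=[
    [0,0,-0.001,0,0,0],
    [0,0,-0.001,0,0,0],
    [0,0,-0.001,0,0,0],
    [0,0,0,0,0,0],
  ],
)

```text
time: 9.0
position: [0.4872, -0.1108, 0.2786]
tool_rot: [0.979, -0.159, 0.129, 0.024]
ft_force: [0.4, 0.3, -3.4]
grip_width: 0.0559
grip_force: 44.9
```

step_arm(
  rows=[
    [0,0,-0.001,0,0,0],
    [0,0,-0.001,0,0,0],
    [0,0,0,0,0,0],
  ],
)

```text
time: 9.38
position: [0.4872, -0.1108, 0.2766]
tool_rot: [0.979, -0.159, 0.129, 0.024]
ft_force: [0.1, -0.1, -4.1]
grip_width: 0.0559
grip_force: 44.9
```

step_arm(
  rows=[
    [0,0,-0.001,0,0,0],
    [0,0,0,0,0,0],
    [0,0,0,0,0,0],
  ],
)

```text
time: 9.75
position: [0.4873, -0.1108, 0.2758]
tool_rot: [0.979, -0.159, 0.129, 0.024]
ft_force: [-0.1, -0.3, -3.8]
grip_width: 0.0557
grip_force: 44.9
```

step_arm(
  rows=[
    [0,0,-0.001,0,0,0],
    [0,0,0,0,0,0],
    [0,0,0,0,0,0],
  ],
)

```text
time: 10.12
position: [0.4873, -0.1108, 0.2747]
tool_rot: [0.979, -0.159, 0.129, 0.024]
ft_force: [0.2, -0.3, -4.3]
grip_width: 0.056
grip_force: 44.9
```

step_arm(
  rows=[
    [0,0,-0.001,0,0,0],
    [0,0,0,0,0,0],
    [0,0,0,0,0,0],
  ],
)

```text
time: 10.5
position: [0.4873, -0.1108, 0.2737]
tool_rot: [0.979, -0.159, 0.129, 0.024]
ft_force: [0.0, 0.8, -4.7]
grip_width: 0.0556
grip_force: 44.9
```

step_arm(
  rows=[
    [0,0,-0.0007,0,0,0],
    [0,0,0,0,0,0],
    [0,0,0,0,0,0],
  ],
)

```text
time: 10.88
position: [0.4873, -0.1108, 0.273]
tool_rot: [0.979, -0.159, 0.129, 0.024]
ft_force: [-0.2, -0.0, -3.9]
grip_width: 0.0555
grip_force: 44.9
```

step_arm(
  rows=[
    [0,0,-0.0007,0,0,0],
    [0,0,0,0,0,0],
    [0,0,0,0,0,0],
  ],
)

```text
time: 11.25
position: [0.4873, -0.1108, 0.2723]
tool_rot: [0.979, -0.159, 0.129, 0.024]
ft_force: [-0.2, 1.0, -3.6]
grip_width: 0.0555
grip_force: 44.9
```

step_arm(
  rows=[
    [0,0,-0.0007,0,0,0],
    [0,0,0,0,0,0],
    [0,0,0,0,0,0],
  ],
)

```text
time: 11.62
position: [0.4873, -0.1108, 0.2717]
tool_rot: [0.979, -0.159, 0.129, 0.024]
ft_force: [-0.1, 0.1, -2.9]
grip_width: 0.0557
grip_force: 44.9
```

step_arm(
  rows=[
    [0,0,-0.0005,0,0,0],
    [0,0,0,0,0,0],
    [0,0,0,0,0,0],
  ],
)

```text
time: 12.0
position: [0.4872, -0.1108, 0.2714]
tool_rot: [0.979, -0.159, 0.129, 0.024]
ft_force: [-2.4, 0.5, 1.8]
grip_width: 0.0559
grip_force: 44.9
```

step_arm(
  rows=[
    [0,0,-0.0005,0,0,0],
    [0,0,0,0,0,0],
    [0,0,0,0,0,0],
  ],
)

```text
time: 12.38
position: [0.4871, -0.1107, 0.2714]
tool_rot: [0.979, -0.159, 0.129, 0.024]
ft_force: [-4.2, 1.4, 6.5]
grip_width: 0.0555
grip_force: 44.9
```

In contact at about 10 N. I release a little so the tray settles flat, then look.

step_arm(
  rows=[
    [0,0,0.0005,0,0,0],
    [0,0,0,0,0,0],
    [0,0,0,0,0,0],
  ],
  jaw=0.064,
  squeeze=10,
)

```text
time: 12.75
position: [0.4876, -0.111, 0.2711]
tool_rot: [0.979, -0.159, 0.129, 0.024]
ft_force: [0.0, 1.1, -0.6]
grip_width: 0.0636
grip_force: 0.0
```

```bash
cat >> h.py <<'E'
def meas():
    from scipy.optimize import least_squares
    for n in ("top","scene"):
        c=camera(n); P,ok=cloud(c)
        for r in cut_out("tray",n)[:1]:
            q=P[r["region"]&ok].copy(); q[:,:2]=(q[:,:2]-SC)@fr(SY)
            t=q[(q[:,2]>.12)&(q[:,2]<.137)]
            t=t[(abs(t[:,1])<.036)]
            print(n,round(r["confidence"],2),len(t),"rect",cv2.minAreaRect((t[:,:2]*1000).astype(np.float32)) if len(t)>4 else None,np.round(np.percentile(q,[2,98],axis=0)*1000).tolist())
        s=cut_out("stand",n)[:1]
        if s:
            q=P[s[0]["region"]&ok].copy(); q[:,:2]=(q[:,:2]-SC)@fr(SY); q=q[(q[:,2]>.08)&(q[:,2]<.096)]
            print("  plate",np.round(np.percentile(q,[1,99],axis=0)*1000,1).tolist())
        cv2.imwrite(f"pics/m{get_obs()['time']:.1f}_{n}.png",cv2.resize(c["pixels"][140:300,330:530] if n=="top" else c["pixels"][130:290,120:320],None,fx=3,fy=3))
E
python3 -c "
from h import *
o=get_obs();print(o['ft_force'],o['grip_width'],o['time']);meas()";ls pics
```

```text
[ 0.01903712  1.07333017 -0.56851568] 0.06357887902016834 12.75
top 0.78 145 rect ((-19.105350494384766, -2.318408966064453), (45.019378662109375, 55.901065826416016), 0.42609429359436035) [[-41.0, -28.0, 85.0], [2.0, 25.0, 130.0]]
  plate [[-31.5, -35.5, 81.4], [53.7, 37.2, 90.0]]
scene 0.7 434 rect ((-39.79432678222656, -3.093273162841797), (94.19113159179688, 58.00288009643555), 0.7976453304290771) [[-85.0, -30.0, 87.0], [7.0, 25.0, 128.0]]
  plate [[-49.3, -37.0, 80.6], [57.0, 37.2, 87.8]]
lift.png
m12.9_top.png
m13.1_scene.png
pre_scene.png
pre_top.png
scene0.png
top0.png
```

step_arm(
  rows=[
    [0,0,0,0,0,0],
    [0,0,0,0,0,0],
    [0,0,0,0,0,0],
    [0,0,-0.0003,0,0,0],
    [0,0,0,0,0,0],
  ],
  jaw=0.04,
  squeeze=16,
)

```text
time: 13.68
position: [0.4872, -0.1108, 0.2711]
tool_rot: [0.979, -0.159, 0.129, 0.024]
ft_force: [-0.3, -0.9, 4.2]
grip_width: 0.056
grip_force: 16.0
```

step_arm(
  rows=[
    [0.002,-0.0005,0,0,0,0],
    [0.003,-0.0008,0,0,0,0],
    [0.003,-0.0008,0,0,0,0],
    [0.003,-0.0008,0,0,0,0],
    [0.003,-0.0008,0,0,0,0],
    [0,0,0,0,0,0],
  ],
)

```text
time: 14.42
position: [0.498, -0.1129, 0.2708]
tool_rot: [0.979, -0.159, 0.124, 0.022]
ft_force: [-10.8, 3.4, 13.4]
grip_width: 0.0562
grip_force: 16.0
```

Drag and load are building up (about 13 N), so I ease up vertically.

step_arm(
  rows=[
    [0,0,0.0005,0,0,0],
    [0,0,0,0,0,0],
  ],
)

```text
time: 14.68
position: [0.5011, -0.1144, 0.2708]
tool_rot: [0.979, -0.159, 0.128, 0.023]
ft_force: [-0.9, 0.2, -3.1]
grip_width: 0.0561
grip_force: 16.0
```

step_arm(
  rows=[
    [0,0,0.0004,0,0,0],
    [0,0,0,0,0,0],
  ],
)

```text
time: 14.92
position: [0.5014, -0.1146, 0.2714]
tool_rot: [0.979, -0.159, 0.128, 0.024]
ft_force: [0.8, 1.2, -3.4]
grip_width: 0.0561
grip_force: 16.0
```

step_arm(
  rows=[
    [0,0,-0.0005,0,0,0],
    [0,0,0,0,0,0],
  ],
)

```text
time: 15.18
position: [0.5013, -0.1145, 0.2711]
tool_rot: [0.979, -0.159, 0.129, 0.024]
ft_force: [-0.3, -0.2, -3.8]
grip_width: 0.0564
grip_force: 16.0
```

step_arm(
  rows=[
    [0,0,0,0,0,0],
    [0,0,0,0,0,0],
    [0,0,0,0,0,0],
  ],
  jaw=0.062,
)

```text
time: 15.55
position: [0.5015, -0.1146, 0.2717]
tool_rot: [0.978, -0.159, 0.129, 0.024]
ft_force: [0.3, 1.1, -0.2]
grip_width: 0.0618
grip_force: 0.0
```

step_arm(
  rows=[
    [0,0,0,0,0,0],
    [0,0,0,0,0,0],
    [0,0,0,0,0,0],
  ],
  jaw=0.04,
  squeeze=16,
)

```text
time: 15.92
position: [0.5013, -0.1146, 0.2714]
tool_rot: [0.979, -0.159, 0.129, 0.024]
ft_force: [-0.7, 0.1, 1.9]
grip_width: 0.056
grip_force: 16.0
```

step_arm(
  rows=[
    [0.001,-0.0003,0,0,0,0],
    [0.002,-0.0005,0,0,0,0],
    [0.002,-0.0005,0,0,0,0],
  ],
)

```text
time: 16.3
position: [0.5031, -0.1151, 0.2717]
tool_rot: [0.979, -0.159, 0.124, 0.023]
ft_force: [-16.4, -1.4, 20.2]
grip_width: 0.0562
grip_force: 16.0
```

step_arm(
  rows=[
    [-0.001,0.0003,0.0004,0,0,0],
    [0,0,0.0002,0,0,0],
    [0,0,0,0,0,0],
  ],
)

```text
time: 16.68
position: [0.5036, -0.115, 0.2716]
tool_rot: [0.979, -0.159, 0.126, 0.023]
ft_force: [-6.6, -0.6, 6.9]
grip_width: 0.0561
grip_force: 16.0
```

```bash
python3 -c "
from h import *
o=get_obs();print(o['ft_force'],o['position'],o['time']);meas()
p2,R2=tcp_goal(SC,SY,.0855);print(*delta(p2,R2))";ls pics
```

```text
[-6.64692001 -0.55478356  6.89594269] [ 0.50358222 -0.11497978  0.27156901] 16.675
top 0.7 165 rect ((-2.7921714782714844, -2.006521224975586), (56.94673156738281, 42.5866813659668), 89.39239501953125) [[-22.0, -29.0, 85.0], [19.0, 26.0, 130.0]]
  plate [[-15.0, -34.4, 81.6], [53.8, 37.1, 89.9]]
scene 0.8 435 rect ((-25.833396911621094, -2.0626220703125), (57.900718688964844, 95.91783905029297), 89.79340362548828) [[-71.0, -29.0, 88.0], [21.0, 26.0, 128.0]]
  plate [[-50.0, -36.6, 80.6], [57.3, 37.5, 87.9]]
[23.3 -8.1  0.3] [ 0.19 -0.36 -0.05]
lift.png
m12.9_top.png
m13.1_scene.png
m16.8_top.png
m17.0_scene.png
pre_scene.png
pre_top.png
scene0.png
top0.png
```

step_arm(
  rows=[
    [0,0,0.0003,0,0,0],
    [0,0,0,0,0,0],
    [0,0,0,0,0,0],
  ],
)

```text
time: 17.35
position: [0.5054, -0.1155, 0.2717]
tool_rot: [0.979, -0.159, 0.128, 0.024]
ft_force: [-0.4, -0.0, -3.7]
grip_width: 0.0559
grip_force: 16.0
```

step_arm(
  rows=[
    [0,0,0,0,0,0],
    [0,0,0,0,0,0],
    [0,0,0,0,0,0],
    [0,0,0,0,0,0],
  ],
  jaw=0.07,
)

```text
time: 17.85
position: [0.5054, -0.1156, 0.2724]
tool_rot: [0.979, -0.159, 0.129, 0.024]
ft_force: [0.1, -0.1, 0.2]
grip_width: 0.0698
grip_force: 0.0
```

```bash
python3 -c "
from h import *
o=get_obs();print(o['ft_force'],o['position'],o['time'],o['grip_width'])
p2,R2=tcp_goal(SC+fr(SY)@[-.026,-.0005],SY,.0855,gx=-.03,gz=.029,tilt=4);print(*delta(p2,R2))"
```

```text
[ 0.09994312 -0.08866375  0.21158776] [ 0.50538696 -0.1155568   0.2723562 ] 17.85 0.06976099425658766
[21.3 -8.   5.7] [ 3.81 10.41 -0.05]
```

step_arm(
  rows=[
    [0.007,-0.0027,0.0019,1.27,3.47,0],
    [0.007,-0.0027,0.0019,1.27,3.47,0],
    [0.007,-0.0026,0.0019,1.27,3.47,0],
    [0,0,0,0,0,0],
    [0,0,0,0,0,0],
  ],
)

```text
time: 18.48
position: [0.5258, -0.1233, 0.2777]
tool_rot: [0.986, -0.16, 0.034, 0.005]
ft_force: [0.3, -0.2, 0.2]
grip_width: 0.0701
grip_force: 0.0
```

step_arm(
  rows=[
    [0,0,0,0,0,0],
    [0,0,0,0,0,0],
    [0,0,0,0,0,0],
    [0,0,0,0,0,0],
  ],
  jaw=0.04,
  squeeze=20,
)

```text
time: 18.98
position: [0.526, -0.1234, 0.2778]
tool_rot: [0.986, -0.16, 0.034, 0.005]
ft_force: [-0.6, -0.1, 1.2]
grip_width: 0.0556
grip_force: 20.0
```

step_arm(
  rows=[
    [0.0005,-0.0001,0.0002,0,0,0],
    [0.0005,-0.0001,0,0,0,0],
  ],
)

```text
time: 19.23
position: [0.5265, -0.1235, 0.2778]
tool_rot: [0.987, -0.16, 0.033, 0.005]
ft_force: [-5.3, 0.4, 2.4]
grip_width: 0.0559
grip_force: 20.0
```

step_arm(
  rows=[
    [0.001,-0.0003,0.0002,0,0,0],
    [0.001,-0.0003,0,0,0,0],
    [0.001,-0.0003,0,0,0,0],
  ],
)

```text
time: 19.6
position: [0.5307, -0.1247, 0.2779]
tool_rot: [0.986, -0.16, 0.034, 0.005]
ft_force: [-0.0, 0.5, -3.8]
grip_width: 0.056
grip_force: 20.0
```

step_arm(
  rows=[
    [0.001,-0.0003,0,0,0,0],
    [0.001,-0.0003,0,0,0,0],
    [0.001,-0.0003,0,0,0,0],
  ],
)

```text
time: 19.98
position: [0.5334, -0.1255, 0.2782]
tool_rot: [0.986, -0.16, 0.034, 0.005]
ft_force: [0.2, 0.3, -3.8]
grip_width: 0.0557
grip_force: 20.0
```

step_arm(
  rows=[
    [0,0,-0.0003,0,0,0],
    [0,0,0,0,0,0],
  ],
)

```text
time: 20.23
position: [0.5333, -0.1255, 0.2779]
tool_rot: [0.986, -0.16, 0.034, 0.005]
ft_force: [0.2, -0.8, -4.4]
grip_width: 0.0562
grip_force: 20.0
```

step_arm(
  rows=[
    [0.001,-0.0003,0,0,0,0],
    [0.001,-0.0003,0,0,0,0],
  ],
)

```text
time: 20.48
position: [0.5353, -0.1261, 0.278]
tool_rot: [0.986, -0.16, 0.034, 0.005]
ft_force: [0.4, -0.1, -3.6]
grip_width: 0.0559
grip_force: 20.0
```

step_arm(
  rows=[
    [0.001,-0.0003,0,0,0,0],
    [0.001,-0.0003,0,0,0,0],
  ],
)

```text
time: 20.72
position: [0.5373, -0.1267, 0.278]
tool_rot: [0.986, -0.16, 0.034, 0.005]
ft_force: [-0.5, -0.3, -4.0]
grip_width: 0.0558
grip_force: 20.0
```

```bash
python3 -c "
from h import *
o=get_obs();print(o['ft_force'],o['position'],o['time']);meas()"
```

```text
[-0.48039859 -0.29655411 -3.99831164] [ 0.53733562 -0.12672888  0.27795338] 20.725
top 0.59 69 rect ((26.26482391357422, 2.742767333984375), (24.932687759399414, 61.716312408447266), 22.450733184814453) [[5.0, -27.0, 87.0], [31.0, 27.0, 130.0]]
  plate [[5.6, -12.3, 81.1], [54.1, 37.3, 90.0]]
scene 0.87 408 rect ((-10.718406677246094, -0.8418235778808594), (56.94532012939453, 93.22343444824219), 89.34843444824219) [[-56.0, -28.0, 88.0], [36.0, 27.0, 128.0]]
  plate [[-50.5, -36.4, 80.5], [57.2, 37.6, 88.1]]
```

step_arm(
  rows=[
    [0,0,-0.0004,0,0,0],
    [0,0,0,0,0,0],
  ],
)

```text
time: 21.28
position: [0.5372, -0.1267, 0.2778]
tool_rot: [0.986, -0.16, 0.034, 0.005]
ft_force: [-1.1, 0.1, -2.0]
grip_width: 0.0554
grip_force: 20.0
```

step_arm(
  rows=[
    [0,0,-0.0003,0,0,0],
    [0,0,0,0,0,0],
  ],
)

```text
time: 21.52
position: [0.5372, -0.1267, 0.2778]
tool_rot: [0.986, -0.16, 0.034, 0.006]
ft_force: [-2.1, 0.1, 4.3]
grip_width: 0.0563
grip_force: 20.0
```

step_arm(
  rows=[
    [0,0,0.0002,0,0,0],
    [0.0007,-0.0001,0,0,0,0],
    [0.0007,-0.0001,0,0,0,0],
  ],
)

```text
time: 21.9
position: [0.5378, -0.1268, 0.2778]
tool_rot: [0.987, -0.16, 0.033, 0.005]
ft_force: [-7.6, -0.5, 9.2]
grip_width: 0.0561
grip_force: 20.0
```

step_arm(
  rows=[
    [0.0007,-0.0001,0.0001,0,0,0],
    [0.0007,-0.0001,0,0,0,0],
  ],
)

```text
time: 22.15
position: [0.5383, -0.1269, 0.2778]
tool_rot: [0.987, -0.16, 0.031, 0.005]
ft_force: [-10.1, -1.0, 10.3]
grip_width: 0.0557
grip_force: 20.0
```

step_arm(
  rows=[
    [0.0007,-0.0001,0,0,0,0],
    [0.0007,-0.0001,0,0,0,0],
  ],
)

```text
time: 22.4
position: [0.5392, -0.127, 0.2778]
tool_rot: [0.987, -0.16, 0.03, 0.005]
ft_force: [-11.4, -0.6, 11.6]
grip_width: 0.0559
grip_force: 20.0
```

step_arm(
  rows=[
    [0,0,0.0002,0,0,0],
    [0,0,0.0002,0,0,0],
    [0,0,0,0,0,0],
  ],
)

```text
time: 22.78
position: [0.5399, -0.127, 0.2778]
tool_rot: [0.987, -0.16, 0.031, 0.005]
ft_force: [-7.4, 0.2, 5.5]
grip_width: 0.0556
grip_force: 20.0
```

```bash
python3 -c "
from h import *
o=get_obs();print(o['ft_force'],o['position'],o['time']);meas()"
```

```text
[-7.37040233  0.24820559  5.51668699] [ 0.53991473 -0.1269567   0.27783322] 22.775
top 0.64 63 rect ((28.96650505065918, 3.750020980834961), (24.962480545043945, 61.875850677490234), 24.646120071411133) [[-24.0, -26.0, 85.0], [34.0, 55.0, 400.0]]
  plate [[7.1, -12.0, 81.8], [53.7, 37.2, 89.4]]
scene 0.94 436 rect ((-9.766571044921875, -0.7759380340576172), (94.98834991455078, 57.25792694091797), 0.8807231187820435) [[-55.0, -28.0, 87.0], [37.0, 27.0, 128.0]]
  plate [[-48.8, -36.4, 80.4], [57.3, 37.5, 87.7]]
```

step_arm(
  rows=[
    [0.001,-0.0002,0.0002,0,0,0],
    [0.001,-0.0002,0,0,0,0],
    [0.001,-0.0002,0,0,0,0],
  ],
)

```text
time: 23.45
position: [0.5442, -0.1278, 0.2778]
tool_rot: [0.986, -0.16, 0.033, 0.005]
ft_force: [-2.6, -0.1, 1.2]
grip_width: 0.0558
grip_force: 20.0
```

step_arm(
  rows=[
    [0.001,-0.0002,0,0,0,0],
    [0.001,-0.0003,0,0,0,0],
  ],
)

```text
time: 23.7
position: [0.5469, -0.1285, 0.2778]
tool_rot: [0.986, -0.16, 0.035, 0.005]
ft_force: [0.4, 0.4, -3.0]
grip_width: 0.0561
grip_force: 20.0
```

step_arm(
  rows=[
    [0.001,-0.0002,0,0,0,0],
    [0.001,-0.0003,0,0,0,0],
  ],
)

```text
time: 23.95
position: [0.5489, -0.129, 0.278]
tool_rot: [0.986, -0.16, 0.035, 0.006]
ft_force: [0.7, -0.0, -4.1]
grip_width: 0.0559
grip_force: 20.0
```

```bash
python3 -c "
from h import *
meas();o=get_obs();print(o['position'])
p2,R2=tcp_goal(SC,SY,.0855,gx=-.03,gz=.029,tilt=4);print(*delta(p2,R2))"
```

```text
top 0.44 53 rect ((31.799301147460938, 25.59339714050293), (13.987265586853027, 30.444934844970703), 60.644596099853516) [[18.0, 12.0, 86.0], [43.0, 28.0, 131.0]]
  plate [[17.1, 27.4, 81.0], [52.3, 37.3, 89.8]]
scene 0.6 498 rect ((0.3266410827636719, -0.20909690856933594), (94.4638442993164, 57.33252716064453), 0.07416712492704391) [[-45.0, -28.0, 86.0], [47.0, 28.0, 129.0]]
  plate [[-48.9, -34.5, 80.4], [57.3, 37.4, 87.7]]
[ 0.54845728 -0.12888682  0.27810777]
[ 3.  -2.5 -0. ] [-0.02 -0.04 -0.05]
```

step_arm(
  rows=[
    [0.0007,0.0001,0,0,0,0],
    [0.0007,0.0001,0,0,0,0],
    [0,0,-0.0003,0,0,0],
    [0,0,0,0,0,0],
  ],
)

```text
time: 24.75
position: [0.5499, -0.1287, 0.2778]
tool_rot: [0.986, -0.16, 0.034, 0.005]
ft_force: [0.6, 0.1, -3.8]
grip_width: 0.056
grip_force: 20.0
```

step_arm(
  rows=[
    [0,0,-0.0003,0,0,0],
    [0,0,0,0,0,0],
  ],
)

```text
time: 25.0
position: [0.5498, -0.1287, 0.2778]
tool_rot: [0.986, -0.16, 0.034, 0.005]
ft_force: [-1.1, 0.8, -1.2]
grip_width: 0.0557
grip_force: 20.0
```

Touching down at light load, so I release.

step_arm(
  rows=[
    [0,0,0,0,0,0],
    [0,0,0,0,0,0],
    [0,0,0,0,0,0],
    [0,0,0,0,0,0],
  ],
  jaw=0.072,
)

```text
time: 25.5
position: [0.55, -0.1288, 0.2777]
tool_rot: [0.986, -0.16, 0.034, 0.006]
ft_force: [-0.1, 0.5, -0.3]
grip_width: 0.0718
grip_force: 0.0
```

```bash
python3 -c "
from h import *
o=get_obs();print(o['ft_force'],o['grip_width']);meas()"; ls pics
```

```text
[-0.13888327  0.53414899 -0.28139172] 0.07179379405454848
top 0.56 1 rect None [[20.0, 26.0, 4.0], [56.0, 44.0, 101.0]]
  plate [[18.1, 28.0, 81.6], [51.7, 37.0, 88.8]]
scene 0.7 487 rect ((1.9020652770996094, 0.3310985565185547), (95.64974975585938, 57.21784591674805), 0.284002423286438) [[-44.0, -26.0, 88.0], [48.0, 29.0, 129.0]]
  plate [[-32.3, -36.6, 80.3], [57.9, 37.3, 87.6]]
lift.png
m12.9_top.png
m13.1_scene.png
m16.8_top.png
m17.0_scene.png
m20.9_top.png
m21.0_scene.png
m22.9_top.png
m23.1_scene.png
m24.1_top.png
m24.2_scene.png
m25.6_top.png
m25.8_scene.png
pre_scene.png
pre_top.png
scene0.png
top0.png
```

step_arm(
  rows=[
    [-0.0095,0.0032,0.001,0,0,0],
    [-0.0095,0.0032,0.001,0,0,0],
    [-0.019,0.0064,0.002,0,0,0],
    [-0.019,0.0064,0.005,0,0,0],
    [-0.019,0.0064,0.01,0,0,0],
    [-0.01,0.003,0.03,0,0,0],
    [0,0,0.04,0,0,0],
    [0,0,0.04,0,0,0],
    [-0.02,0.03,0,0,0,0],
    [-0.02,0.03,0,0,0,0],
    [0,0,0,0,0,0],
    [0,0,0,0,0,0],
  ],
)

```text
time: 27.3
position: [0.4239, -0.0402, 0.4068]
tool_rot: [0.986, -0.16, 0.035, 0.006]
ft_force: [-0.2, -0.8, -0.6]
grip_width: 0.0718
grip_force: 0.0
```

```bash
python3 -c "
from h import *
o=get_obs();print(o['ft_force'],o['position'],o['time'],o['joint_velocities'].round(3));meas()"; ls -t pics|head -2; cp pics/$(ls -t pics|grep top|head -1) pics/fin.png; cp pics/$(ls -t pics|grep _scene|head -1) pics/fins.png
```

```text
[-0.23988768 -0.78149619 -0.57364129] [ 0.42390613 -0.04021669  0.40680906] 27.3 [-0.014  0.015 -0.024 -0.     0.003  0.001]
top 0.66 293 rect ((-1.66845703125, 0.8529911041259766), (56.927520751953125, 92.34712982177734), 89.4509048461914) [[-47.0, -26.0, 86.0], [42.0, 29.0, 130.0]]
  plate [[-56.0, -35.2, 81.2], [53.3, 37.6, 92.2]]
scene 0.86 524 rect ((1.5132713317871094, 0.4107532501220703), (95.0043716430664, 58.36960220336914), 0.0821911171078682) [[-44.0, -27.0, 87.0], [48.0, 29.0, 129.0]]
  plate [[-52.4, -35.6, 80.2], [57.6, 37.5, 87.6]]
m27.6_scene.png
m27.4_top.png
```

View pics/fin.png

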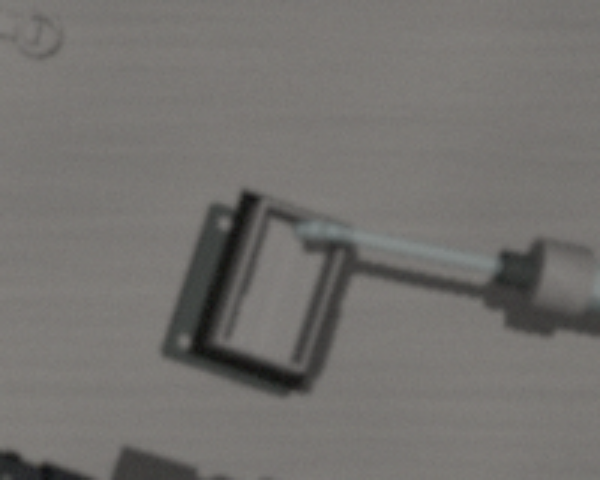

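View pics/fins.png

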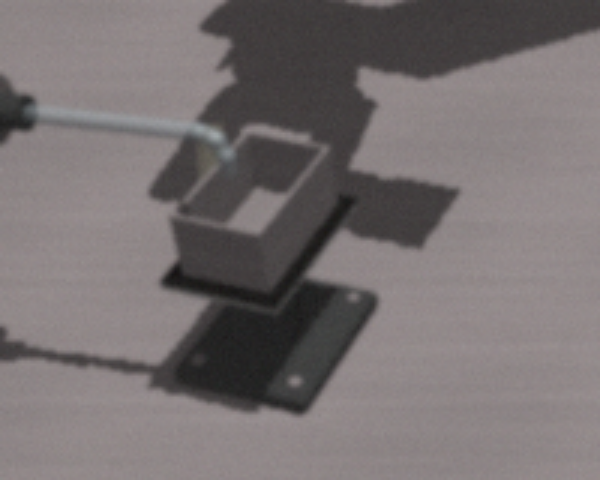

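The tray sits centred and square. Its base is at about (265,240) in the scene crop with pad showing all round, and it is under the tip at (230,160). Both cameras agree within about 1 mm.

```bash
python3 -c "
from rig import hand_in
print(hand_in())"
```

```text
the job is handed in; nothing more can be done
None
```

The tray is on the plate, centred to about 1 mm and square in both cameras, with the gripper clear, and the job is handed in at about 28 s (no verdict came back); the highest measured push on the plate was about 20–24 N (limit 25 N), when the slide briefly jammed.

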